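# Return the blue scrapers to their spring clips

### The job

The washed dough scrapers are standing in the drip stand. Put the three blue ones, which belong to this room, back on the tool rack: press each, handle up, fully home into the spring clip holder of its own width, and let go. Leave the two red ones standing where they are in the drip stand; they belong to another room.

Things in the scene. Friction and masses are not known exactly. Their poses are not given: they have to be found in the camera images.
- blue_small: small one-piece blue plastic scraper, 60 mm wide (y), 100 mm tall (z), 60 g; stands on edge in the drip stand, handle up, leaning at most 5 degrees. Origin: middle of the blade's lower edge. Blade 4.5 mm thick (x), tapering to 3 mm in the lowest 8 mm. Handle: a bar 16 mm thick (x), 60 mm long (y), from z = 76 to 100 mm; grip it across x near its middle.
- blue_medium: medium one-piece blue plastic scraper, 84 mm wide (y), 100 mm tall (z), 72 g; stands on edge in the drip stand, handle up, leaning at most 5 degrees. Origin: middle of the blade's lower edge. Blade 4.5 mm thick (x), tapering to 3 mm in the lowest 8 mm. Handle: a bar 16 mm thick (x), 84 mm long (y), from z = 76 to 100 mm; grip it across x near its middle.
- blue_large: large one-piece blue plastic scraper, 108 mm wide (y), 100 mm tall (z), 84 g; stands on edge in the drip stand, handle up, leaning at most 5 degrees. Origin: middle of the blade's lower edge. Blade 4.5 mm thick (x), tapering to 3 mm in the lowest 8 mm. Handle: a bar 16 mm thick (x), 108 mm long (y), from z = 76 to 100 mm; grip it across x near its middle.
- red_medium: medium one-piece red plastic scraper, 84 mm wide (y), 100 mm tall (z), 72 g; stands on edge in the drip stand, handle up, leaning at most 5 degrees. Origin: middle of the blade's lower edge. Blade 4.5 mm thick (x), tapering to 3 mm in the lowest 8 mm. Handle: a bar 16 mm thick (x), 84 mm long (y), from z = 76 to 100 mm; grip it across x near its middle.
- red_large: large one-piece red plastic scraper, 108 mm wide (y), 100 mm tall (z), 84 g; stands on edge in the drip stand, handle up, leaning at most 5 degrees. Origin: middle of the blade's lower edge. Blade 4.5 mm thick (x), tapering to 3 mm in the lowest 8 mm. Handle: a bar 16 mm thick (x), 108 mm long (y), from z = 76 to 100 mm; grip it across x near its middle.
- clip_small: small clip holder, a black block 46 mm (x) by 90 mm (y) on the tool rack, for the 60 mm blue scraper: 76 mm clear between its end cheeks, slot along y, either way round. Fixed. Origin: middle of its underside, 6 mm above the table; z up. Slot floor, where the blade's lower edge rests when fully home: z = 10 mm. Springs and cheeks: see tool_rack.
- clip_medium: medium clip holder, a black block 46 mm (x) by 114 mm (y) on the tool rack, for the 84 mm blue scraper: 100 mm clear between its end cheeks, slot along y, either way round. Fixed. Origin: middle of its underside, 6 mm above the table; z up. Slot floor, where the blade's lower edge rests when fully home: z = 10 mm. Springs and cheeks: see tool_rack.
- clip_large: large clip holder, a black block 46 mm (x) by 138 mm (y) on the tool rack, for the 108 mm blue scraper: 124 mm clear between its end cheeks, slot along y, either way round. Fixed. Origin: middle of its underside, 6 mm above the table; z up. Slot floor, where the blade's lower edge rests when fully home: z = 10 mm. Springs and cheeks: see tool_rack.
- tool_rack: fixed steel plate 172 x 150 x 6 mm; origin: middle of its underside. Carries the 3 clip holders 58 mm apart along x, in any order. In each two steel leaf springs (38 mm long in y) flare to a 27 mm mouth 67 mm above the holder's origin and nearly meet at 43 mm. Push the blade down between them (5 to 12 N); they grip it. End cheeks reach 63 mm; sloped sides lead to a 10 mm wide slot floor.
- drip_stand: white tray 286 x 128 x 12 mm with pairs of upright wire hoops, 50 mm tall and 42 mm long (y), forming 5 pockets 56 mm apart along its x axis; fixed. Origin: middle of its underside. Each pocket holds a scraper, width along y, in any order, with 1.5 mm play either side of the blade; lower edges stand 4 mm above the table. Pulling straight up frees a scraper without effort.

How it is judged:
By the outcome, as a careful person would: the job done as asked, in the order asked, and still so for the second after the job is handed in, with the robot touching nothing.
It also fails if it takes over 88 s, if anything falls off the work surface, if the arm or the gripper's body presses on something with over 40 N, if the wrist force passes 120 N, or if a joint passes its speed limit or range.

### The arm

A 7-joint arm with a two-finger parallel gripper is mounted at the origin on the work surface; the furniture and walls round the work are solid. World frame = base frame: x ahead of the robot, y to its left, z up, the work surface at z = 0. Lengths are in m, angles in rad, forces in N, time in s.
With the tool pointing down it reaches from about 0.425 to 0.875 m from the base axis. Payload 8.4 kg.
Tool frame: the origin (TCP) lies on the centre line of the jaws, within the pads' length; the fingertips stand 14 mm ahead of it and the grasp point (between the pads) lies 5 mm behind it; z points along the fingers, y is the direction in which the jaws open and shut (so a half turn about z gives the same grasp; the last joint's range is limited). The gripper opens to 85 mm and grips with 20 to 120 N. Pads are 22 mm wide; open, the fingers measure 114 mm over their backs; the gripper's body (76 mm by 85 mm) begins 54 mm behind the grasp point. The pads swing forward as they close: fully open they stand 13 mm farther back than shut.
Start: joints at [1.221, 0.333, 0.04, 1.465, -0.013, 1.343, -0.059], TCP at [0.161, -0.63, 0.245] pointing down, gripper open.
Joint ranges: [-2.58, 2.58], [-0.38, 2.09], [-1.3, 1.39], [0.25, 2.4], [-1.5, 4.64], [0.08, 2.09], [-2.65, 2.65]. Speed limits (rad/s): [2.22, 2.22, 2.79, 2.79, 3.14, 3.14, 3.14].

### API

Orientations are given as [roll, pitch, yaw] about the fixed x, y, z axes, in that order (R = Rz(yaw) Ry(pitch) Rx(roll)).
In Python, from plant import read_state, snapshot, sign_off gives the robot as it stands.
- The arm moves only by the tool send_rows, never from a script. Its argument "increments" is a list of rows, each a list of 3 entries, a list of its own where there are three numbers: the shift along the tool's x, y, z in m, then the turn, a rotation vector about the tool's x, y, z in degrees, then the finger opening in m, from 0 to 0.0854. A call has 1 to 10 rows; each row is the pose to reach, as a shift and turn from the pose commanded when the call began, along the tool's axes at that moment; what a row does not reach only later rows make up. A row lasts 1/8 s, in which the tool goes at most 62.5 mm and 10.7 degrees, less where a joint would pass 70% of its speed; a pose out of reach is approached as far as the arm can. A call with a gripper value outside its range is refused whole. The fingers move at their own pace and stop on an object; "grip_force" is the grip in N (left out, the last holds). Time passes only in rows, so rows that repeat a pose let the fingers close. It gives the time, the measured TCP pose, the force and the opening at its end, in the units of the state.
- read_state(): the state, without advancing time (a new reading comes with each control period).
- snapshot(name): name is "scene" or "top"; returns a dict with "frame" (480x640x3 uint8, red, green, blue), "range_z" (480x640 float32, m along the optical axis (not along the pixel's ray), 0 where there is no reading), "K" (3x3 intrinsics, pixels), "R" (3x3) and "t" (3): a world point X has camera coordinates R X + t. Camera axes: x right, y down, z forward; pixel columns grow to the right and rows downward; lengths in m; the calibration is good to about 2 mm. A picture is of the moment at which its call begins.
- sign_off(): hands the job in, once; it reports no verdict.
The state is a dict: "time_s": time; "joint_positions": joint angles; "joint_velocities": joint speeds; "effort": joint torques, N m; "eef_pos": TCP position; "ee_rot": TCP orientation; "wrist_force": force on the tool from outside, world axes, zero at the start; "torque": the same for the moment, N m; "opening": opening from 0.0 (shut) to 1.0 (fully open).
Only numpy, scipy, OpenCV 4.12 (cv2) and the standard library are available. Lean on these libraries where they do the work, as an engineer would, in place of code of your own. Each camera call takes 0.05 s, during which the arm holds its last target. There are 200 camera calls.

## Working session

There is one attempt and no reset: what is moved stays moved. The work goes in short steps, Python scripts to look and compute and a tool call to move; the robot and the scene stay as the last step left them, time stands still between calls to the robot, and variables do not carry over. Pictures are saved under pics/ and viewed, about 12 in all and at most 16, crops included, and the job is handed in when it is done.

Besides the shell and the picture viewer there is one more tool, called after "Emit:" as name([rows], argument=value, ...), one row to a line, values as JSON. send_rows: Moves the arm, as the interface text tells. Its arguments: {"type":"object","properties":{"increments":{"type":"array"},"grip_force":{"type":"number"}},"required":["increments"]}

```bash
mkdir -p pics; ls
python3 - <<'E'
from plant import read_state, snapshot
import cv2, numpy as np
s=read_state(); print(s)
for n in ("scene","top"):
    d=snapshot(n); np.savez(f"pics/{n}0.npz",**d); cv2.imwrite(f"pics/{n}0.png",d["frame"][:,:,::-1]); print(n,d["K"],d["R"],d["t"])
E
```

```text
pics
{'time_s': 0.0, 'joint_positions': array([ 1.2208092 ,  0.33388771,  0.03990306,  1.46624472, -0.01339776,
        1.34329218, -0.05850752]), 'joint_velocities': array([-0.00042318, -0.00182991, -0.00110892,  0.00065953, -0.00076981,
        0.00028221,  0.00094134]), 'effort': array([-7.60685816e-04, -6.58554840e+01,  1.36499114e+00, -4.05565131e+01,
        1.67721952e-02,  1.25728128e-02, -2.27595257e-05]), 'eef_pos': array([ 0.16116109, -0.6292725 ,  0.24444963]), 'ee_rot': array([-3.14003132e+00,  1.17609529e-04,  2.50735674e-01]), 'wrist_force': array([-0.32611893, -0.63038258, -0.33928435]), 'torque': array([ 0.014503  ,  0.02661763, -0.0416031 ]), 'opening': 0.9985775951507628}
scene [[622.22813912   0.         313.45897919]
 [  0.         622.22813912 238.62062539]
 [  0.           0.           1.        ]] [[ 0.99805893  0.061311    0.01092385]
 [ 0.05720617 -0.83325889 -0.54991552]
 [-0.02461348  0.549473   -0.83514885]] [-0.51073605  0.18488368  0.75962241]
top [[454.69306876   0.         324.26183486]
 [  0.         454.69306876 246.70187659]
 [  0.           0.           1.        ]] [[ 0.02542637 -0.99956028  0.01525632]
 [-0.99033194 -0.02726757 -0.13601154]
 [ 0.13636773 -0.01165054 -0.99058978]] [0.22259607 0.52751131 0.80838387]
```

View pics/scene0.png

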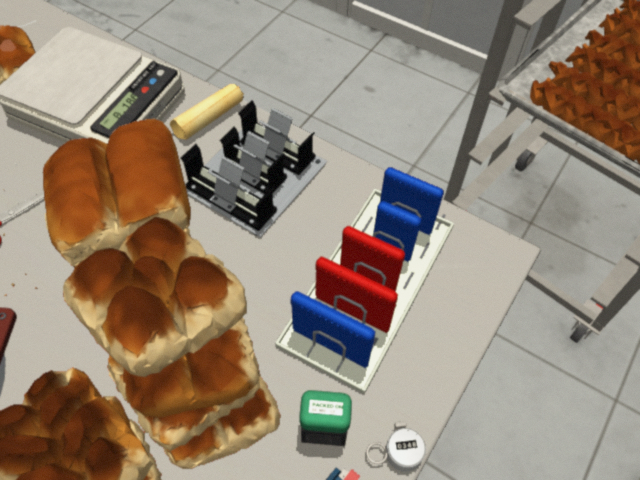

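View pics/top0.png

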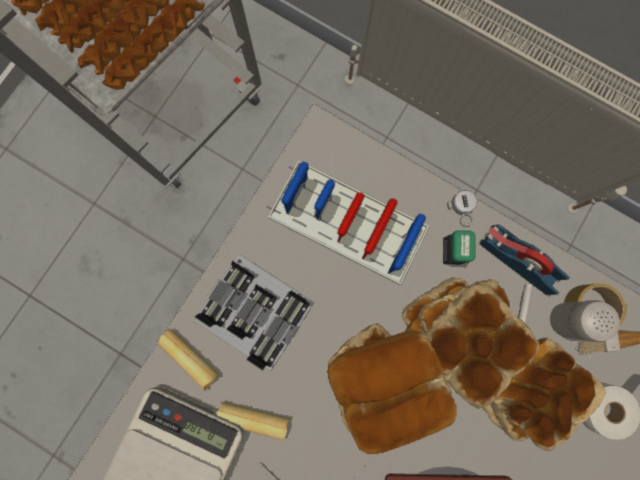

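The scene view shows the stand's pockets holding, from its far end: blue (411,200), blue small (396,230), red medium (372,255), red large (355,295) and blue large (333,330). The top view shows blue medium at (295,187), blue small (325,198), reds at (350,214) and (381,227), blue large at (408,243). The rack holders are at about (225,291), (253,311) and (280,329).

```bash
cat > h.py <<'E'
import numpy as np, cv2
from plant import read_state, snapshot
def cloud(d):
    v,u=np.mgrid[0:480,0:640]; z=d["range_z"]; K=d["K"]
    P=np.stack([(u-K[0,2])/K[0,0]*z,(v-K[1,2])/K[1,1]*z,z],-1)
    W=(P-d["t"])@d["R"]; W[z==0]=np.nan
    return W
def box(W,m):
    p=W[m]; r=cv2.minAreaRect((p[:,:2]*1000).astype(np.float32)); (c,s,a)=r
    if s[0]<s[1]: s=s[::-1]; a+=90
    return np.round(c,1),np.round(s,1),round((a+90)%180-90,1)
def masks(d):
    h=cv2.cvtColor(d["frame"],cv2.COLOR_RGB2HSV)
    H,S,V=[h[...,i] for i in range(3)]
    return dict(blue=(abs(H.astype(int)-110)<15)&(S>120),red=((H<8)|(H>172))&(S>150),dark=V<60,white=(S<40)&(V>190),grey=(S<60)&(V>90)&(V<190))
E
python3 - <<'E'
from h import *
for n in("scene","top"):
    d=dict(np.load(f"pics/{n}0.npz")); W=cloud(d); M=masks(d); z=W[...,2]
    print(n)
    for c,lo,hi in(("blue",.092,.12),("red",.092,.12),("dark",.05,.08),("grey",.055,.09)):
        m=(M[c]&(z>lo)&(z<hi)).astype(np.uint8)
        k,L,st,_=cv2.connectedComponentsWithStats(m)
        for i in range(1,k):
            if st[i,4]>40:
                b=box(W,L==i); 
                if 250<b[0][0]**1 or 1: print(c,st[i,:2]+st[i,2:4]//2,st[i,4],b,"zmax",np.round(np.percentile(z[L==i],[5,50,95]),4))
E
```

```text
scene
blue [414 184] 761 (array([624.6, 287.3]), array([80.8, 16.5]), -24.7) zmax [0.0936 0.102  0.105 ]
blue [399 215] 610 (array([605.2, 235.2]), array([57.5, 17.6]), -27.1) zmax [0.0935 0.1021 0.105 ]
blue [333 317] 1327 (array([526.8,  86.5]), array([105.4,  18.4]), -23.8) zmax [0.0941 0.1025 0.105 ]
red [374 244] 890 (array([572.5, 188.8]), array([82.4, 17.4]), -25.3) zmax [0.0933 0.1021 0.1052]
red [356 281] 1245 (array([552.8, 136.7]), array([105.2,  17.6]), -25.1) zmax [0.0937 0.1024 0.1051]
dark [144  78] 187 (array([213.7, 502.7]), array([70.5, 15.4]), 64.4) zmax [0.0563 0.0588 0.0637]
dark [153  96] 226 (array([234.3, 466.7]), array([124.2,   7.7]), 65.6) zmax [0.052  0.0557 0.059 ]
dark [247 112] 200 (array([382.8, 438.5]), array([32.4, 10.1]), 59.4) zmax [0.0522 0.0618 0.0686]
dark [100 132] 48 (array([170. , 386.5]), array([28.5,  2.9]), -23.2) zmax [0.051  0.0553 0.0581]
dark [230 139] 205 (array([364. , 382.8]), array([32.8,  8.4]), 59.2) zmax [0.0515 0.0614 0.0678]
dark [305 144] 100 (array([476.6, 381.1]), array([30.5,  7. ]), 52.8) zmax [0.0513 0.0579 0.0695]
dark 
[... 2547 characters left out ...]
 0.0749]
grey [227 297] 130 (array([424.4, 405.9]), array([36.8, 14.2]), -32.0) zmax [0.0563 0.0702 0.0746]
grey [244 307] 80 (array([408.5, 377.3]), array([37.6,  9.6]), -40.6) zmax [0.0652 0.0723 0.0753]
grey [255 315] 144 (array([394.7, 356.3]), array([36.7, 14.3]), -30.5) zmax [0.056  0.0687 0.0746]
grey [271 325] 74 (array([377.7, 326.9]), array([37.4,  7.4]), -30.9) zmax [0.069  0.0726 0.0754]
grey [282 333] 164 (array([365. , 306.4]), array([37. , 14.1]), -31.9) zmax [0.0564 0.0677 0.0744]
grey [155 407] 46 (array([234.9, 520.1]), array([12.2, 11.3]), 27.6) zmax [0.0556 0.0583 0.0611]
grey [163 454] 3531 (array([157.6, 497.8]), array([194.1,  80.6]), -89.4) zmax [0.0568 0.059  0.0613]
```

```bash
cat >> h.py <<'E'
from scipy.spatial.transform import Rotation as Ro
def to(x,y,z,yaw):
    "tool-frame shift (m) and rotvec (deg) from the measured pose to a straight-down pose, mm/deg"
    s=read_state(); R=Ro.from_euler('xyz',s["ee_rot"]); T=Ro.from_euler('xyz',[180,0,yaw],degrees=True)
    print("t",s["time_s"],"pos",np.round(s["eef_pos"],4),"rpy",np.round(np.degrees(s["ee_rot"]),2),"F",np.round(s["wrist_force"],1),"open",round(s["opening"],3))
    print("shift",np.round(R.inv().apply(np.array([x,y,z])/1000-s["eef_pos"]),4),"rot",np.round((R.inv()*T).as_rotvec(degrees=True),2))
E
python3 -c "
from h import *
to(500,-350,300,0); to(624,289.5,200,-26)"
```

```text
t 0.1 pos [ 0.1612 -0.6293  0.2445] rpy [-1.7992e+02  1.0000e-02  1.4370e+01] F [ 0.  -0.3  0.5] open 1.002
shift [ 0.3975 -0.1866 -0.0553] rot [-0.08  0.02 14.37]
t 0.1 pos [ 0.1612 -0.6293  0.2445] rpy [-1.7992e+02  1.0000e-02  1.4370e+01] F [ 0.  -0.3  0.5] open 1.002
shift [ 0.6763 -0.7751  0.0456] rot [-8.000e-02  3.000e-02  4.037e+01]
```

Emit:
send_rows([
  [[0.05,-0.023,-0.02],[0,0,2],0.04],
  [[0.1,-0.047,-0.04],[0,0,4],0.04],
  [[0.15,-0.07,-0.055],[0,0,6],0.04],
  [[0.2,-0.094,-0.055],[0,0,8],0.04],
  [[0.25,-0.117,-0.055],[0,0,10],0.04],
  [[0.3,-0.14,-0.055],[0,0,12],0.04],
  [[0.35,-0.165,-0.055],[0,0,14],0.04],
  [[0.397,-0.187,-0.055],[0,0,14.4],0.04],
  [[0.397,-0.187,-0.055],[0,0,14.4],0.04],
])

```text
time_s: 1.23
eef_pos: [0.5029, -0.3453, 0.2996]
ee_rot: [-3.139, -0.0, 0.007]
wrist_force: [0.3, -0.1, 0.4]
opening: 0.471
```

```bash
python3 -c "
from h import *
to(624,289.5,220,-26); print(read_state()['joint_positions'])"
```

```text
t 1.225 pos [ 0.5029 -0.3453  0.2996] rpy [-1.7986e+02 -2.0000e-02  4.2000e-01] F [ 0.3 -0.1  0.4] open 0.471
shift [ 0.1257 -0.6337  0.0813] rot [-1.500e-01  1.000e-02  2.642e+01]
[ 0.69206737  0.24128224 -0.19760964  1.47461312  0.04496478  1.43119976
 -1.06980869]
```

Emit:
send_rows([
  [[0.011,-0.058,0],[0,0,3],0.04],
  [[0.023,-0.116,0],[0,0,6],0.04],
  [[0.034,-0.174,0],[0,0,9],0.04],
  [[0.046,-0.232,0],[0,0,12],0.04],
  [[0.057,-0.29,0],[0,0,15],0.04],
  [[0.069,-0.348,0],[0,0,18],0.04],
  [[0.08,-0.406,0],[0,0,21],0.04],
  [[0.092,-0.464,0],[0,0,23],0.04],
  [[0.103,-0.522,0.01],[0,0,25],0.04],
  [[0.115,-0.58,0.03],[-0.1,0,26.4],0.04],
])

```text
time_s: 2.48
eef_pos: [0.6158, 0.2304, 0.2706]
ee_rot: [3.14, -0.002, -0.464]
wrist_force: [0.5, -0.9, 0.2]
opening: 0.471
```

```bash
python3 -c "
from h import *
to(624,289.5,180,-26); print(read_state()['joint_positions'])"
```

```text
t 2.475 pos [0.6158 0.2304 0.2706] rpy [ 1.7993e+02 -1.2000e-01 -2.6600e+01] F [ 0.5 -0.9  0.2] open 0.471
shift [-0.0193 -0.0566  0.0905] rot [ 0.07 -0.12 -0.6 ]
[-0.05128255  0.38418061 -0.50893168  1.3840772   0.1881671   1.42066863
 -2.59208536]
```

J7 is close to its limit, so I'll use the half-turned grasp (yaw ≈ 154°) instead.

Emit:
send_rows([
  [[0,0,0],[0,0,-10],0.04],
  [[0,0,0],[0,0,-20],0.04],
  [[0,0,0],[0,0,-30],0.04],
  [[0,0,0],[0,0,-40],0.04],
  [[0,0,0],[0,0,-50],0.04],
  [[0,0,0],[0,0,-60],0.04],
  [[0,0,0],[0,0,-70],0.04],
  [[0,0,0],[0,0,-80],0.04],
  [[0,0,0],[0,0,-90],0.04],
  [[0,0,0],[0,0,-100],0.04],
])

```text
time_s: 3.72
eef_pos: [0.6151, 0.2285, 0.2698]
ee_rot: [-3.141, 0.003, 1.289]
wrist_force: [0.6, 0.4, -0.5]
opening: 0.464
```

```bash
python3 -c "
from h import *
to(624,289.5,180,154); print(read_state()['joint_positions'])"
```

```text
t 3.725 pos [0.6151 0.2285 0.2698] rpy [-1.7999e+02  1.6000e-01  7.3830e+01] F [ 0.6  0.4 -0.5] open 0.464
shift [ 0.0613 -0.0084  0.0897] rot [ -0.12   0.13 -80.17]
[ 0.14446044  0.44664611 -0.79794435  1.3760103   0.31837013  1.45152048
 -0.92405852]
```

Emit:
send_rows([
  [[0.008,-0.001,0],[0,0,-10],0.04],
  [[0.016,-0.002,0],[0,0,-20],0.04],
  [[0.024,-0.003,0.01],[0,0,-30],0.04],
  [[0.032,-0.004,0.02],[0,0,-40],0.04],
  [[0.04,-0.006,0.03],[0,0,-50],0.04],
  [[0.05,-0.007,0.04],[0,0,-60],0.04],
  [[0.061,-0.008,0.05],[0,0,-70],0.04],
  [[0.061,-0.008,0.05],[-0.1,0.1,-80],0.04],
  [[0.061,-0.008,0.05],[-0.1,0.1,-80],0.04],
])

```text
time_s: 4.85
eef_pos: [0.6247, 0.2894, 0.2194]
ee_rot: [-3.141, -0.0, 2.678]
wrist_force: [-0.4, 0.1, 0.2]
opening: 0.466
```

Run:
```python
from h import *
to(624,289.5,130,154); print(read_state()['joint_positions'])
ims=[]
for n in("scene","top"):
    d=snapshot(n); np.savez(f"pics/{n}1.npz",**d)
    f=d["frame"][:,:,::-1]
    c=f[60:260,330:530] if n=="scene" else f[110:310,200:400]
    ims.append(cv2.resize(c,(400,400),interpolation=cv2.INTER_CUBIC))
cv2.imwrite("pics/a1.png",np.hstack(ims))
```

```text
t 4.85 pos [0.6247 0.2894 0.2194] rpy [-1.7997e+02 -3.0000e-02  1.5345e+02] F [-0.4  0.1  0.2] open 0.466
shift [ 0.0006 -0.0002  0.0894] rot [-0.03 -0.03 -0.55]
[ 0.1637171   0.63223761 -1.03042285  1.35174174  0.5354682   1.44964814
  0.26790509]
```

View pics/a1.png

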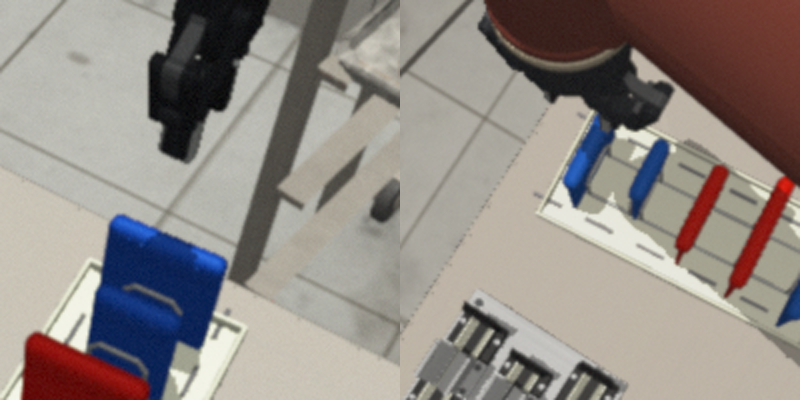

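The crops show the gripper above blue medium's handle (scene crop handle about (165,240)), with nothing in between. Descending.

Emit:
send_rows([
  [[0,0,0.045],[0,0,0],0.04],
  [[0,0,0.085],[0,0,0],0.04],
  [[0,0,0.11],[0,0,0],0.04],
  [[0,0,0.131],[0,0,0],0.04],
  [[0,0,0.131],[0,0,0],0.04],
  [[0,0,0.131],[0,0,0],0.0],
  [[0,0,0.131],[0,0,0],0.0],
  [[0,0,0.131],[0,0,0],0.0],
  [[0,0,0.131],[0,0,0],0.0],
  [[0,0,0.131],[0,0,0],0.0],
], grip_force=50)

```text
time_s: 6.2
eef_pos: [0.6252, 0.2912, 0.0909]
ee_rot: [3.139, 0.002, 2.68]
wrist_force: [-0.4, -0.8, 6.3]
opening: 0.18
```

Run:
```python
from h import *
to(624,289.5,250,154); print(read_state()['joint_positions'])
```

```text
t 6.2 pos [0.6252 0.2912 0.0909] rpy [1.7986e+02 1.0000e-01 1.5355e+02] F [-0.4 -0.8  6.3] open 0.18
shift [-0.     -0.0017 -0.1591] rot [ 0.14  0.1  -0.45]
[ 0.14694023  0.73153328 -0.97031028  1.48840182  0.62079768  1.2476597
  0.20793725]
```

Emit:
send_rows([
  [[0,0,-0.02],[0,0,0],0.0],
  [[0,0,-0.05],[0,0,0],0.0],
  [[0,0,-0.09],[0,0,0],0.0],
  [[0,0,-0.13],[0,0,0],0.0],
  [[0,0,-0.15],[0,0,0],0.0],
  [[0,0,-0.15],[0,0,0],0.0],
])

```text
time_s: 6.95
eef_pos: [0.6247, 0.2911, 0.2408]
ee_rot: [3.139, 0.002, 2.68]
wrist_force: [0.8, 0.0, -1.3]
opening: 0.181
```

Run:
```python
from h import *
to(429.7,411.9,240,149); print(read_state()['joint_positions'])
```

```text
t 6.95 pos [0.6247 0.2911 0.2408] rpy [1.7986e+02 1.0000e-01 1.5357e+02] F [ 0.8  0.  -1.3] open 0.181
shift [0.2284 0.0214 0.0004] rot [0.14 0.09 4.57]
[ 0.16053913  0.6187626  -1.03733492  1.32389606  0.52610309  1.48099585
  0.27613438]
```

Emit:
send_rows([
  [[0.038,0.004,0],[0,0,0.8],0.0],
  [[0.076,0.007,0],[0,0,1.6],0.0],
  [[0.114,0.01,0],[0,0,2.4],0.0],
  [[0.152,0.014,0.01],[0,0,3.2],0.0],
  [[0.19,0.018,0.02],[0.1,0,4],0.0],
  [[0.228,0.021,0.03],[0.1,0.1,4.6],0.0],
  [[0.228,0.021,0.03],[0.1,0.1,4.6],0.0],
  [[0.228,0.021,0.03],[0.1,0.1,4.6],0.0],
])

```text
time_s: 7.95
eef_pos: [0.4299, 0.4101, 0.208]
ee_rot: [-3.139, -0.002, 2.6]
wrist_force: [0.3, -0.6, -0.2]
opening: 0.182
```

Run:
```python
from h import *
to(429.7,411.9,210,149); print(read_state()['joint_positions'])
ims=[]
for n in("scene","top"):
    d=snapshot(n); np.savez(f"pics/{n}2.npz",**d); W=cloud(d); M=masks(d)
    m=M["blue"]&(W[...,2]>.112)&(W[...,1]>.32)
    if m.sum()>20:
        p=W[m]; print(n,m.sum(),box(W,m),np.round(np.percentile(p[:,2],[2,98]),4))
        for lo,hi in((.112,.13),(.13,.15),(.15,.17),(.17,.185),(.19,.22)):
            q=m&(W[...,2]>lo)&(W[...,2]<hi)
            if q.sum()>10: print(lo,q.sum(),box(W,q))
    f=d["frame"][:,:,::-1]
    c=f[20:260,160:400] if n=="scene" else f[180:420,140:380]
    ims.append(cv2.resize(c,(400,400),interpolation=cv2.INTER_CUBIC))
cv2.imwrite("pics/a2.png",np.hstack(ims))
```

```text
t 7.95 pos [0.4299 0.4101 0.208 ] rpy [-1.7983e+02 -9.0000e-02  1.4895e+02] F [ 0.3 -0.6 -0.2] open 0.182
shift [ 0.0011  0.0015 -0.002 ] rot [-0.17 -0.09 -0.05]
[ 0.02243356  0.4640965  -1.11810051  1.61222499  0.4247363   1.33865607
 -0.12619021]
scene 2399 (array([432.8, 394.5]), array([80.5, 64.1]), -79.8) [0.1251 0.2221]
0.112 144 (array([429.9, 406.4]), array([80.7,  5.3]), -30.1)
0.13 514 (array([429.4, 406.1]), array([82.5,  4.7]), -30.6)
0.15 544 (array([429.5, 406. ]), array([82.6,  5.4]), -30.5)
0.17 393 (array([430.3, 406.1]), array([81.2,  5.2]), -32.1)
0.19 546 (array([429.8, 402.2]), array([79.5, 28.8]), -16.1)
```

View pics/a2.png

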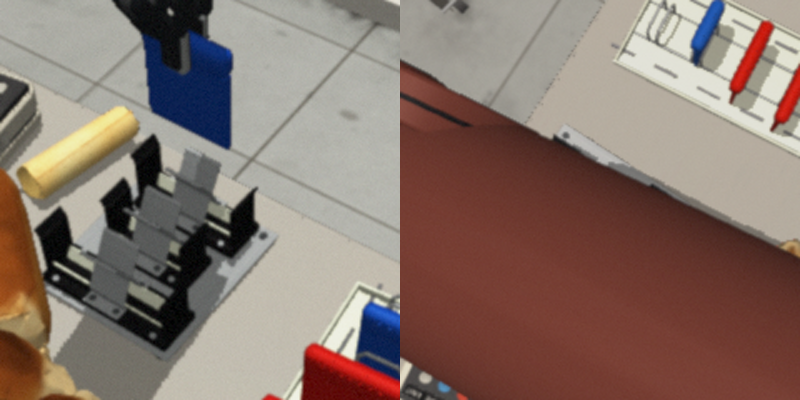

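The crops show blue medium held vertically above the far (medium) holder, with no lean over its height. A shift of 1–2 mm centres it; then I push down in stages.

Emit:
send_rows([
  [[0.002,0.0005,0.01],[-0.1,-0.1,0],0.0],
  [[0.002,0.0005,0.035],[-0.1,-0.1,0],0.0],
  [[0.002,0.0005,0.05],[-0.1,-0.1,0],0.0],
  [[0.002,0.0005,0.06],[-0.1,-0.1,0],0.0],
  [[0.002,0.0005,0.07],[-0.1,-0.1,0],0.0],
  [[0.002,0.0005,0.08],[-0.1,-0.1,0],0.0],
  [[0.002,0.0005,0.09],[-0.1,-0.1,0],0.0],
  [[0.002,0.0005,0.098],[-0.1,-0.1,0],0.0],
  [[0.002,0.0005,0.098],[-0.1,-0.1,0],0.0],
])

```text
time_s: 9.18
eef_pos: [0.4278, 0.4122, 0.1105]
ee_rot: [3.142, -0.0, 2.6]
wrist_force: [1.3, 1.7, -2.2]
opening: 0.177
```

Run:
```python
from h import *
to(428.9,411.9,103,149); s=read_state();print(s['joint_positions'],s["torque"])
```

```text
t 9.175 pos [0.4278 0.4122 0.1105] rpy [ 1.8000e+02 -1.0000e-02  1.4897e+02] F [ 1.3  1.7 -2.2] open 0.177
shift [-0.0011  0.0003  0.0075] rot [ 0.   -0.01 -0.03]
[-0.02938121  0.55180219 -1.05411408  1.72062899  0.51586756  1.17744102
 -0.19651318] [ 0.47129041 -0.3184673  -0.02041875]
```

Emit:
send_rows([
  [[0,0,0.003],[0,0,0],0.0],
  [[0,0,0.006],[0,0,0],0.0],
  [[0,0,0.009],[0,0,0],0.0],
  [[0,0,0.009],[0,0,0],0.0],
])

```text
time_s: 9.68
eef_pos: [0.4281, 0.4127, 0.1027]
ee_rot: [3.14, 0.001, 2.6]
wrist_force: [0.6, 0.2, 4.8]
opening: 0.177
```

Run:
```python
from h import *
to(428.9,411.9,103,149)
```

```text
t 9.675 pos [0.4281 0.4127 0.1027] rpy [1.7993e+02 3.0000e-02 1.4897e+02] F [0.6 0.2 4.8] open 0.177
shift [-0.0011 -0.0003 -0.0003] rot [ 0.07  0.03 -0.03]
```

Emit:
send_rows([
  [[0,0,0.003],[0,0,0],0.0],
  [[0,0,0.006],[0,0,0],0.0],
  [[0,0,0.006],[0,0,0],0.0],
])

```text
time_s: 10.05
eef_pos: [0.4294, 0.4149, 0.1021]
ee_rot: [3.135, 0.004, 2.6]
wrist_force: [-6.4, -7.7, 49.8]
opening: 0.178
```

Run:
```python
from h import *
to(428.9,411.9,103,149)
n="scene"; d=snapshot(n); W=cloud(d); M=masks(d); z=W[...,2]
m=M["blue"]&(W[...,1]>.32); print(m.sum(),np.round(np.percentile(z[m],[2,50,90,98,99.5]),4))
```

```text
t 10.05 pos [0.4294 0.4149 0.1021] rpy [179.65   0.2  148.96] F [-6.4 -7.7 49.8] open 0.178
shift [-0.0011 -0.0029 -0.0009] rot [ 0.35  0.21 -0.03]
1598 [0.0208 0.0683 0.114  0.1376 0.2476]
```

50 N with no further travel: the blade is on the slot floor. Relaxing, releasing and rising.

Emit:
send_rows([
  [[0,0,-0.006],[0,0,0],0.0],
  [[0,0,-0.007],[0,0,0],0.04],
  [[0,0,-0.007],[0,0,0],0.04],
  [[0,0,-0.007],[0,0,0],0.04],
  [[0,0,-0.03],[0,0,0],0.04],
  [[0,0,-0.07],[0,0,0],0.04],
  [[0,0,-0.11],[0,0,0],0.04],
  [[0,0,-0.14],[0,0,0],0.04],
])

```text
time_s: 11.1
eef_pos: [0.4277, 0.4129, 0.2396]
ee_rot: [3.139, 0.001, 2.601]
wrist_force: [0.2, 0.7, -0.2]
opening: 0.471
```

Run:
```python
from h import *
to(604.4,237.2,200,153.5); print(read_state()['joint_positions'])
for n in("scene","top"):
    d=snapshot(n); np.savez(f"pics/{n}3.npz",**d); W=cloud(d); M=masks(d); z=W[...,2]
    m0=(M["blue"]&(z>.095)&(z<.13)).astype(np.uint8)
    k,L,st,_=cv2.connectedComponentsWithStats(m0)
    for i in range(1,k):
        if st[i,4]>60: print(n,st[i,4],box(W,L==i),np.round(np.percentile(z[L==i],[5,95,99]),4))
    f=d["frame"][:,:,::-1]
    if n=="scene": cv2.imwrite("pics/a3.png",cv2.resize(f[20:320,160:460],(600,600)))
```

```text
t 11.1 pos [0.4277 0.4129 0.2396] rpy [1.7984e+02 4.0000e-02 1.4900e+02] F [ 0.2  0.7 -0.2] open 0.471
shift [-0.2419 -0.0598  0.0396] rot [ 0.15  0.04 -4.5 ]
[ 0.02962367  0.43798101 -1.13568773  1.57400693  0.40282976  1.38549234
 -0.11446488]
scene 733 (array([425.4, 403.2]), array([81.3, 14.8]), -30.1) [0.0991 0.1171 0.1178]
scene 513 (array([604.7, 234.7]), array([57. , 15.9]), -27.2) [0.0963 0.1052 0.106 ]
scene 1231 (array([526.6,  87.1]), array([105.9,  17.4]), -24.6) [0.0967 0.1051 0.1059]
top 258 (array([604.2, 239. ]), array([56.2, 14.4]), -25.7) [0.0977 0.104  0.1049]
top 514 (array([525.7,  92. ]), array([104.4,  15.7]), -25.5) [0.0968 0.1039 0.1052]
```

View pics/a3.png

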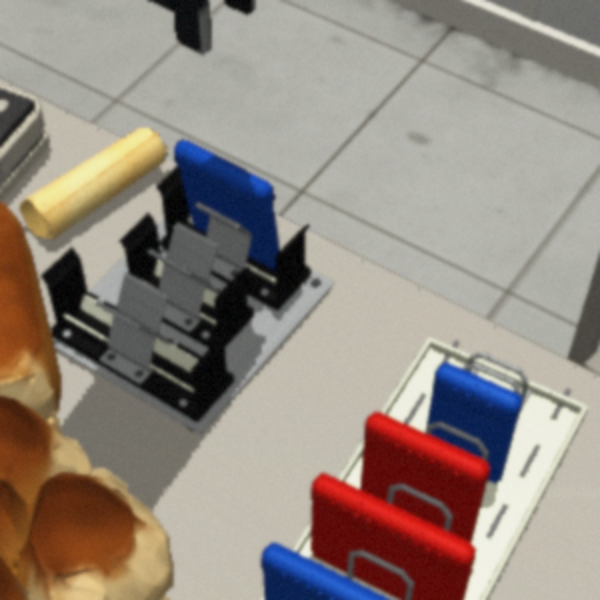

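```bash
cat >> h.py <<'E'
def lean(d,cx,cy,yaw,zlo,zhi):
    "near-side blade face offset along holder normal / tangent (mm) per height band"
    W=cloud(d); m=masks(d)["blue"]; z=W[...,2]; a=np.radians(yaw)
    n=np.array([-np.sin(a),np.cos(a)]); t=np.array([np.cos(a),np.sin(a)])
    D=W[...,:2]*1000-[cx,cy]; N=D@n; T=D@t; k=m&(abs(N)<25)&(abs(T)<75)
    for lo in np.arange(zlo,zhi,6):
        q=k&(z*1000>lo)&(z*1000<=lo+6)
        if q.sum()>5: print(int(lo),q.sum(),"N",np.round(np.percentile(N[q],[10,50,90]),1),"T",np.round([T[q].min(),T[q].max()],1))
E
python3 - <<'E'
from h import *
d=dict(np.load("pics/scene3.npz"))
print("medium placed"); lean(d,429.7,409.8,-31,20,120)
print("small stand"); lean(d,604.7,235,-26.3,20,110)
E
```

```text
medium placed
20 38 N [3.5 4.3 5.6] T [-52.9  52.5]
26 52 N [2.2 3.  4.7] T [-52.9  36.8]
32 48 N [1.4 2.5 3.6] T [-52.3  36.4]
38 55 N [1.  2.  3.2] T [-52.9  38.7]
44 51 N [-1.3  0.8  1.7] T [-52.3  52.6]
50 69 N [-11.3   0.2   1.8] T [-52.8  54.7]
56 89 N [-1.9 -0.9  0.4] T [-54.7  50.8]
62 108 N [-2.5 -1.4 -0.6] T [-57.6  52.3]
68 115 N [-3.1 -2.1 -1.1] T [-55.1  40.1]
74 110 N [-4.1 -3.  -2. ] T [-42.6  39.6]
80 87 N [-4.9 -3.9 -2.9] T [-44.2  39.9]
86 45 N [-7.3 -6.7 -4.8] T [-38.1  40. ]
92 38 N [-11.2 -10.2  -5.5] T [-37.1  39.7]
98 116 N [-13.2 -12.   -9.8] T [-38.2  40.3]
104 130 N [-13.9 -12.7  -9.5] T [-37.6  40.3]
110 344 N [-13.   -9.9  -2.9] T [-41.   39.6]
116 119 N [-10.3  -6.7  -3.9] T [-39.5  39.2]
small stand
20 12 N [-0.7 -0.2  0.8] T [21.2 27.5]
26 39 N [-0.7  0.2  0.9] T [-24.8  28.3]
32 78 N [-1.2 -0.3  0.9] T [-24.6  28. ]
38 47 N [-1.3 -0.2  0.6] T [-27.9  27.8]
44 62 N [-1.1  0.   0.9] T [-28.6  28.7]
50 110 N [-1.  -0.1  1. ] T [-28.6  28.2]
56 97 N [-1.2  0.1  1.1] T [-28.2  28. ]
62 115 N [-1.3 -0.3  0.9] T [-28.1  28.1]
68 100 N [-1.3 -0.2  0.5] T [-28.8  27.4]
74 54 N [-3.1 -1.9 -1. ] T [-27.2  28.2]
80 38 N [-5.5 -4.3 -2.8] T [-27.4  28.3]
86 112 N [-6.9 -5.9 -4.4] T [-27.   28.4]
92 126 N [-6.9 -5.9 -4.1] T [-27.5  28.3]
98 348 N [-5.7 -2.5  4.5] T [-28.4  28.7]
104 94 N [-3.4  0.3  3.7] T [-25.4  26.5]
```

The medium is fully home (its handle top rose 12 mm relative to the stand, as it should), but it leans about 8°. I'll regrip it, centred and upright, press lightly and release again.

Run:
```python
from h import *
to(430.1,414,104,149)
```

```text
t 11.2 pos [0.4283 0.4141 0.2412] rpy [1.7964e+02 1.0000e-01 1.4899e+02] F [ 0.3  0.7 -0.5] open 0.472
shift [-0.0014 -0.      0.1372] rot [ 0.36  0.1  -0.01]
```

Emit:
send_rows([
  [[-0.0014,0,0.045],[0.3,0.1,0],0.04],
  [[-0.0014,0,0.09],[0.3,0.1,0],0.04],
  [[-0.0014,0,0.12],[0.3,0.1,0],0.04],
  [[-0.0014,0,0.136],[0.3,0.1,0],0.04],
  [[-0.0014,0,0.136],[0.3,0.1,0],0.0],
  [[-0.0014,0,0.136],[0.3,0.1,0],0.0],
  [[-0.0014,0,0.136],[0.3,0.1,0],0.0],
  [[-0.0014,0,0.136],[0.3,0.1,0],0.0],
])

```text
time_s: 12.2
eef_pos: [0.4294, 0.4123, 0.1013]
ee_rot: [-3.139, -0.001, 2.6]
wrist_force: [-1.1, 1.3, 1.7]
opening: 0.179
```

Run:
```python
from h import *
to(430.1,414,104,149)
d=snapshot("scene"); lean(d,431,411.9,-31,20,120)
```

```text
t 12.2 pos [0.4294 0.4123 0.1013] rpy [-1.7983e+02 -6.0000e-02  1.4896e+02] F [-1.1  1.3  1.7] open 0.179
shift [ 0.0003  0.0018 -0.0027] rot [-0.17 -0.06 -0.04]
20 49 N [-3.4 -2.  -0.5] T [-52.5  53.3]
26 68 N [-3.9 -2.4 -1. ] T [-52.6  54. ]
32 65 N [-3.6 -2.3 -0. ] T [-52.3  53.6]
38 72 N [-3.9 -2.4  0.6] T [-54.1  53.8]
44 54 N [-4.8 -2.7 -1.3] T [-51.7  54. ]
50 88 N [-3.9 -2.6 -1.2] T [-53.3  53.1]
56 130 N [-3.9 -2.7 -1.6] T [-56.4  53.4]
62 132 N [-4.1 -2.9 -1.5] T [-57.3  53. ]
68 100 N [-3.8 -3.  -2. ] T [-43.7  39.9]
74 87 N [-4.4 -3.1 -1.8] T [-43.9  39.4]
80 81 N [-4.1 -2.9 -2. ] T [-42.1  39.9]
86 47 N [-5.4 -4.2 -2.9] T [-40.6  39.6]
92 31 N [-20.3  -7.   -3.1] T [-8.6 39.5]
98 53 N [-9.6 -8.4 -5.3] T [-7.9 40.1]
104 71 N [-10.2  -8.7  -4.1] T [-7.2 40.5]
110 143 N [-8.9 -6.3  2.7] T [-8.5 40.4]
116 85 N [-6.3 -3.1  0.7] T [ 1.9 38.6]
```

Now vertical and centred on the slot. A light press, then release.

Emit:
send_rows([
  [[0,0,0.002],[0,0,0],0.0],
  [[0,0,0.003],[0,0,0],0.0],
  [[0,0,0.0],[0,0,0],0.0],
  [[0,0,0.0],[0,0,0],0.04],
  [[0,0,0.0],[0,0,0],0.04],
  [[0,0,0.0],[0,0,0],0.04],
  [[0,0,-0.03],[0,0,0],0.04],
  [[0,0,-0.07],[0,0,0],0.04],
  [[0,0,-0.11],[0,0,0],0.04],
  [[0,0,-0.11],[0,0,0],0.04],
])

```text
time_s: 13.5
eef_pos: [0.4302, 0.4134, 0.2132]
ee_rot: [-3.141, -0.0, 2.6]
wrist_force: [0.3, 0.3, -1.0]
opening: 0.469
```

Run:
```python
from h import *
to(604.4,237.2,200,153.5)
d=snapshot("scene"); lean(d,431,411.9,-31,20,120)
```

```text
t 13.5 pos [0.4302 0.4134 0.2132] rpy [-1.7998e+02 -1.0000e-02  1.4897e+02] F [ 0.3  0.3 -1. ] open 0.469
shift [-0.2401 -0.0612  0.0131] rot [-0.01 -0.01 -4.53]
20 44 N [-0.1  1.7  3.1] T [-53.5  54. ]
26 46 N [-0.4  0.7  1.7] T [-52.1  54. ]
32 49 N [-1.5 -0.4  1.2] T [-52.2  53.6]
38 56 N [-2.4 -1.  -0. ] T [-53.8  52.4]
44 51 N [-3.  -1.6  0.3] T [-51.4  52.5]
50 59 N [-4.3 -2.6 -1.3] T [-51.9  53.1]
56 101 N [-4.6 -3.5 -2.2] T [-54.7  50.7]
62 111 N [-5.5 -4.2 -3.1] T [-57.6  52.3]
68 108 N [-6.4 -5.3 -4.1] T [-42.7  41. ]
74 108 N [-6.8 -5.8 -4.9] T [-41.8  40.6]
80 93 N [-7.8 -6.8 -5.7] T [-41.4  41. ]
86 40 N [-10.8  -9.4  -7.6] T [-38.6  40.7]
92 35 N [-14.5 -13.1  -8.7] T [-36.5  39.6]
98 112 N [-16.1 -15.1 -13.1] T [-35.9  40.5]
104 149 N [-16.6 -15.5 -13.7] T [-40.5  40.7]
110 344 N [-15.9 -12.6  -6.3] T [-40.   39.8]
116 98 N [-12.7  -9.7  -6.6] T [-36.4  35.4]
```

It settles back to the same lean, bottom edge against the slot side. That is the holder's natural play, and it is fully home and gripped. Next is the small one.

Emit:
send_rows([
  [[-0.048,-0.012,0],[0,0,-1],0.036],
  [[-0.096,-0.024,0],[0,0,-2],0.036],
  [[-0.144,-0.037,0],[0,0,-3],0.036],
  [[-0.192,-0.049,0],[0,0,-4],0.036],
  [[-0.24,-0.061,0.013],[0,0,-4.5],0.036],
  [[-0.24,-0.061,0.013],[0,0,-4.5],0.036],
  [[-0.24,-0.061,0.013],[0,0,-4.5],0.036],
])

```text
time_s: 14.42
eef_pos: [0.6029, 0.236, 0.1958]
ee_rot: [-3.136, -0.004, 2.679]
wrist_force: [0.1, 1.0, -0.5]
opening: 0.422
```

Run:
```python
from h import *
to(604.2,237.1,88,153.5); print(read_state()['joint_positions'])
```

```text
t 14.425 pos [0.6029 0.236  0.1958] rpy [-179.68   -0.22  153.47] F [ 0.1  1.  -0.5] open 0.422
shift [-0.0011  0.0021  0.1078] rot [-0.32 -0.22 -0.03]
[ 0.29467596  0.57658027 -1.05338149  1.48901007  0.50275271  1.37570341
  0.318287  ]
```

Emit:
send_rows([
  [[-0.0005,0.001,0.04],[-0.2,-0.1,0],0.036],
  [[-0.0005,0.001,0.075],[-0.2,-0.1,0],0.036],
  [[-0.0005,0.001,0.095],[-0.2,-0.1,0],0.036],
  [[-0.0005,0.001,0.106],[-0.2,-0.1,0],0.036],
  [[-0.0005,0.001,0.106],[-0.2,-0.1,0],0.0],
  [[-0.0005,0.001,0.106],[-0.2,-0.1,0],0.0],
  [[-0.0005,0.001,0.106],[-0.2,-0.1,0],0.0],
  [[-0.0005,0.001,0.106],[-0.2,-0.1,0],0.0],
])

```text
time_s: 15.42
eef_pos: [0.6044, 0.2364, 0.0916]
ee_rot: [-3.141, 0.0, 2.678]
wrist_force: [0.4, -0.8, 0.6]
opening: 0.176
```

Emit:
send_rows([
  [[0,0,-0.02],[0,0,0],0.0],
  [[0,0,-0.05],[0,0,0],0.0],
  [[0,0,-0.09],[0,0,0],0.0],
  [[0,0,-0.13],[0,0,0],0.0],
  [[0,0,-0.145],[0,0,0],0.0],
  [[0,0,-0.145],[0,0,0],0.0],
])

```text
time_s: 16.18
eef_pos: [0.6045, 0.2367, 0.2374]
ee_rot: [3.142, 0.001, 2.678]
wrist_force: [0.4, -0.4, -0.3]
opening: 0.172
```

Run:
```python
from h import *
# small centre in base frame: medium's (430.1,414) plus the scene-view offset between holders
to(430.1+399.9-429.7,414+361.25-409.8,210,149); print(read_state()['joint_positions'])
```

```text
t 16.175 pos [0.6045 0.2367 0.2374] rpy [1.8000e+02 8.0000e-02 1.5347e+02] F [ 0.4 -0.4 -0.3] open 0.172
shift [0.2403 0.024  0.0271] rot [0.   0.08 4.47]
[ 0.29967967  0.54689161 -1.07031651  1.43707675  0.47971574  1.43650002
  0.33686229]
```

Emit:
send_rows([
  [[0.048,0.005,0],[0,0,1],0.0],
  [[0.096,0.01,0],[0,0,2],0.0],
  [[0.144,0.014,0],[0,0,3],0.0],
  [[0.192,0.019,0.01],[0,0,4],0.0],
  [[0.24,0.024,0.027],[0,0,4.5],0.0],
  [[0.24,0.024,0.027],[0,0,4.5],0.0],
  [[0.24,0.024,0.027],[0,0,4.5],0.0],
])

```text
time_s: 17.05
eef_pos: [0.4004, 0.3643, 0.2083]
ee_rot: [-3.139, -0.0, 2.6]
wrist_force: [-0.4, 0.5, -0.7]
opening: 0.175
```

Run:
```python
from h import *
to(400.3,365.4,103.6,149); print(read_state()['joint_positions'])
d=snapshot("scene"); W=cloud(d)
# centre in scene frame: (431,411.9)+(-29.8,-48.6)
lean(d,401.2,363.3,-31,112,225)
```

```text
t 17.05 pos [0.4004 0.3643 0.2083] rpy [-1.7985e+02 -1.0000e-02  1.4897e+02] F [-0.4  0.5 -0.7] open 0.175
shift [0.0007 0.0012 0.1046] rot [-0.15 -0.01 -0.03]
[ 0.17614496  0.34718117 -1.18643576  1.73583312  0.33453641  1.28925678
 -0.05644198]
118 47 N [-2.4 -1.2 -0.4] T [-28.4  26.9]
124 91 N [-2.6 -1.9 -1. ] T [-28.3  29.3]
130 104 N [-3.1 -2.  -1.1] T [-29.   29.6]
136 113 N [-3.2 -2.1 -1.1] T [-28.4  29.8]
142 115 N [-3.2 -2.  -1.1] T [-29.   29.9]
148 110 N [-3.1 -2.2 -1. ] T [-27.7  30.1]
154 114 N [-3.2 -2.2 -1.1] T [-27.7  29.7]
160 123 N [-3.2 -2.2 -1.2] T [-27.7  30.4]
166 114 N [-3.2 -2.2 -1. ] T [-27.9  30.7]
172 118 N [-3.2 -2.3 -1.3] T [-28.4  29.7]
178 75 N [-3.3 -2.3 -1.1] T [-28.3  30.3]
184 64 N [-3.2 -2.2 -1.1] T [-27.8  29.5]
190 43 N [-4.9 -3.4 -2.2] T [-26.9  29.5]
196 31 N [-7.8 -5.4 -2.3] T [-22.8  29. ]
202 66 N [-9.3 -7.6 -3.5] T [-21.1  30. ]
208 68 N [-9.1 -7.4 -0.7] T [-7.2 29.9]
214 160 N [-8.  -3.8  4.9] T [-8.5 30.2]
220 58 N [-4.9 -1.5  1.7] T [-0.7 27.9]
```

Centred within 1 mm and vertical. Lowering and pressing in.

Emit:
send_rows([
  [[0,0.0003,0.02],[0,0,0],0.0],
  [[0,0.0003,0.04],[0,0,0],0.0],
  [[0,0.0003,0.052],[0,0,0],0.0],
  [[0,0.0003,0.064],[0,0,0],0.0],
  [[0,0.0003,0.076],[0,0,0],0.0],
  [[0,0.0003,0.088],[0,0,0],0.0],
  [[0,0.0003,0.098],[0,0,0],0.0],
  [[0,0.0003,0.106],[0,0,0],0.0],
  [[0,0.0003,0.106],[0,0,0],0.0],
])

```text
time_s: 18.23
eef_pos: [0.4007, 0.3659, 0.1034]
ee_rot: [3.141, 0.0, 2.6]
wrist_force: [-0.2, 0.0, 3.2]
opening: 0.177
```

Run:
```python
from h import *
to(400.3,365.4,103.6,149)
```

```text
t 18.225 pos [0.4007 0.3659 0.1034] rpy [1.7999e+02 1.0000e-02 1.4898e+02] F [-0.2  0.   3.2] open 0.177
shift [ 0.0001 -0.0006 -0.0002] rot [ 0.01  0.01 -0.02]
```

Push 4 mm more to confirm the floor contact.

Emit:
send_rows([
  [[0,0,0.002],[0,0,0],0.0],
  [[0,0,0.004],[0,0,0],0.0],
  [[0,0,0.004],[0,0,0],0.0],
])

```text
time_s: 18.6
eef_pos: [0.4016, 0.3673, 0.103]
ee_rot: [3.139, 0.003, 2.6]
wrist_force: [-6.4, -8.2, 41.8]
opening: 0.178
```

Emit:
send_rows([
  [[0,0,-0.003],[0,0,0],0.0],
  [[0,0,-0.004],[0,0,0],0.034],
  [[0,0,-0.004],[0,0,0],0.034],
  [[0,0,-0.004],[0,0,0],0.034],
  [[0,0,-0.03],[0,0,0],0.034],
  [[0,0,-0.07],[0,0,0],0.034],
  [[0,0,-0.11],[0,0,0],0.034],
  [[0,0,-0.11],[0,0,0],0.034],
])

```text
time_s: 19.6
eef_pos: [0.4012, 0.3667, 0.2117]
ee_rot: [3.139, 0.002, 2.6]
wrist_force: [0.6, 1.1, -0.1]
opening: 0.399
```

Run:
```python
from h import *
to(525.5,89.2,210,154); print(read_state()['joint_positions'])
d=snapshot("scene"); f=d["frame"][:,:,::-1]
lean(d,401.2,363.3,-31,20,125)
cv2.imwrite("pics/a4.png",cv2.resize(f[20:270,160:410],(600,600)))
```

```text
t 19.6 pos [0.4012 0.3667 0.2117] rpy [1.7983e+02 9.0000e-02 1.4896e+02] F [ 0.6  1.1 -0.1] open 0.399
shift [-0.2495 -0.1737  0.0016] rot [ 0.17  0.1  -5.04]
[ 0.1761024   0.34467442 -1.18896915  1.73091695  0.33400956  1.28992335
 -0.05723747]
20 29 N [-6.3 -5.3  2.3] T [-39.4  26.7]
26 33 N [-6.2 -5.2 -4. ] T [-39.3  41.8]
32 29 N [-5.6 -4.6 -2.4] T [-28.8  42.6]
38 38 N [-6.9 -4.1 -2.6] T [-40.2  42.2]
44 36 N [-12.9  -3.1  -1. ] T [-39.8  43.3]
50 96 N [-3.2 -2.  -0.3] T [-40.4  40.9]
56 114 N [-2.8 -1.7  0.3] T [-41.7  43.2]
62 109 N [-2.4 -0.9  0.5] T [-44.9  42.6]
68 116 N [-1.  -0.1  1.2] T [-30.3  29. ]
74 103 N [-0.4  0.9  2. ] T [-30.9  28.8]
80 109 N [0.  1.4 2.6] T [-31.3  29.4]
86 64 N [-0.5  0.7  2.2] T [-25.2  29.5]
92 53 N [-2.1 -0.9  2.5] T [-25.3  29.9]
98 105 N [-3.1 -2.   1.7] T [-25.4  29.6]
104 133 N [-2.9 -1.1  2.8] T [-25.2  29.6]
110 313 N [-0.5  3.7 10.9] T [-27.6  29.3]
116 36 N [2.5 6.3 8.4] T [-23.8  25. ]
```

View pics/a4.png

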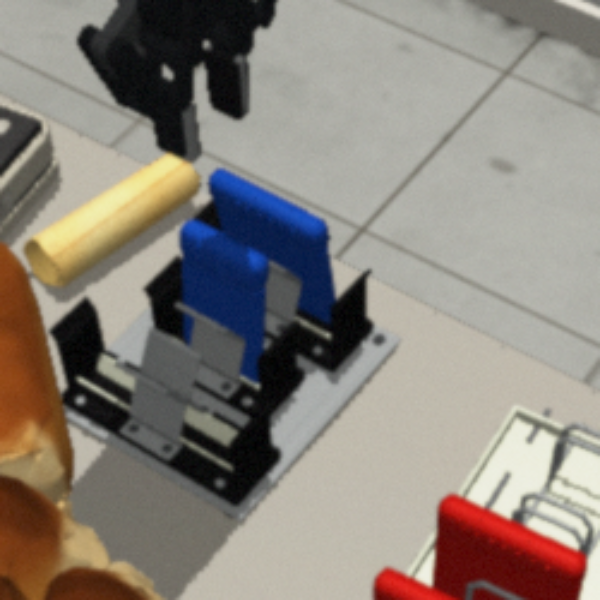

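The small one is pressed home, with springs and cheeks round it, leaning about 6° the other way. Nothing else was touched. Now the large one.

Emit:
send_rows([
  [[-0.042,-0.029,0],[0,0,-1],0.036],
  [[-0.083,-0.058,0],[0,0,-2],0.036],
  [[-0.125,-0.087,0],[0,0,-3],0.036],
  [[-0.166,-0.116,0],[0,0,-4],0.036],
  [[-0.208,-0.145,0],[0,0,-5],0.036],
  [[-0.2495,-0.174,0.01],[0,0,-5],0.036],
  [[-0.2495,-0.174,0.01],[0,0,-5],0.036],
  [[-0.2495,-0.174,0.01],[0,0,-5],0.036],
])

```text
time_s: 20.65
eef_pos: [0.5238, 0.088, 0.1983]
ee_rot: [-3.14, -0.002, 2.687]
wrist_force: [0.2, 0.8, 0.8]
opening: 0.42
```

Run:
```python
from h import *
to(525.7,89.2,90,154); print(read_state()['joint_positions'])
```

```text
t 20.65 pos [0.5238 0.088  0.1983] rpy [-1.7993e+02 -1.2000e-01  1.5397e+02] F [0.2 0.8 0.8] open 0.42
shift [-0.0014  0.0021  0.1083] rot [-0.07 -0.12 -0.03]
[ 0.73808955  0.30944843 -1.14726961  1.77247445  0.29565115  1.25417639
  0.6306339 ]
```

Emit:
send_rows([
  [[-0.001,0.0015,0.04],[0,-0.1,0],0.036],
  [[-0.001,0.0015,0.075],[0,-0.1,0],0.036],
  [[-0.001,0.0015,0.095],[0,-0.1,0],0.036],
  [[-0.001,0.0015,0.107],[0,-0.1,0],0.036],
  [[-0.001,0.0015,0.107],[0,-0.1,0],0.0],
  [[-0.001,0.0015,0.107],[0,-0.1,0],0.0],
  [[-0.001,0.0015,0.107],[0,-0.1,0],0.0],
  [[-0.001,0.0015,0.107],[0,-0.1,0],0.0],
])

```text
time_s: 21.65
eef_pos: [0.5262, 0.0883, 0.0927]
ee_rot: [-3.141, 0.002, 2.687]
wrist_force: [-0.0, 0.3, -0.9]
opening: 0.177
```

Emit:
send_rows([
  [[0,0,-0.02],[0,0,0],0.0],
  [[0,0,-0.05],[0,0,0],0.0],
  [[0,0,-0.09],[0,0,0],0.0],
  [[0,0,-0.13],[0,0,0],0.0],
  [[0,0,-0.15],[0,0,0],0.0],
  [[0,0,-0.15],[0,0,0],0.0],
])

```text
time_s: 22.4
eef_pos: [0.5264, 0.0888, 0.2437]
ee_rot: [-3.141, 0.004, 2.687]
wrist_force: [-0.9, 0.2, -2.0]
opening: 0.176
```

Run:
```python
from h import *
# spring pivots put medium at scene (431,411.9), small (401.2,363.3); cheeks give large-small=(-29.0,-49.2)
to(371.2,316.2,210,149); print(read_state()['joint_positions'])
```

```text
t 22.4 pos [0.5264 0.0888 0.2437] rpy [-179.98    0.23  153.95] F [-0.9  0.2 -2. ] open 0.176
shift [0.2394 0.1362 0.0327] rot [-0.01  0.23  4.95]
[ 0.76457155  0.26948758 -1.17085147  1.70915394  0.25860574  1.3308287
  0.66103136]
```

Emit:
send_rows([
  [[0.04,0.023,0],[0,0,0.8],0.0],
  [[0.08,0.046,0],[0,0,1.6],0.0],
  [[0.12,0.068,0],[0,0,2.5],0.0],
  [[0.16,0.091,0],[0,0,3.3],0.0],
  [[0.2,0.114,0.01],[0,0,4.1],0.0],
  [[0.239,0.136,0.03],[0,0.1,5],0.0],
  [[0.239,0.136,0.03],[0,0.1,5],0.0],
  [[0.239,0.136,0.03],[0,0.1,5],0.0],
])

```text
time_s: 23.4
eef_pos: [0.3706, 0.3151, 0.211]
ee_rot: [-3.139, -0.001, 2.601]
wrist_force: [0.7, -0.4, -1.7]
opening: 0.179
```

Run:
```python
from h import *
to(371.2,316.2,104.7,149); print(read_state()['joint_positions'])
d=snapshot("scene"); f=d["frame"][:,:,::-1]
lean(d,372.1,314.1,-31,112,215)
d0=dict(np.load("pics/scene0.npz")); W=cloud(d0); M=masks(d0); z=W[...,2]
# spring/cheek centre check in holder normal for large, from the first view
a=np.radians(-31); n=np.array([-np.sin(a),np.cos(a)])
for nm,c in(("med",(431,411.9)),("small",(401.2,363.3)),("large",(372.1,314.1))):
    D=W[...,:2]*1000-np.array(c); N=D@n; T=D@[np.cos(a),np.sin(a)]
    q=(abs(N)<24)&(abs(T)<16)&(z>.076-.004)&(z<.08); print(nm,"spring tips N",np.round(np.percentile(N[q&(N<0)],[5,50]),1),np.round(np.percentile(N[q&(N>0)],[50,95]),1) if (q&(N>0)).any() else "")
```

```text
t 23.4 pos [0.3706 0.3151 0.211 ] rpy [-1.7986e+02 -5.0000e-02  1.4900e+02] F [ 0.7 -0.4 -1.7] open 0.179
shift [0.     0.0015 0.1063] rot [-0.14 -0.05  0.  ]
[ 0.37328153  0.1712118  -1.24796291  1.85150608  0.17108573  1.24231974
  0.10348988]
118 31 N [-2.3 -1.5 -0.8] T [-49.2  48.6]
124 137 N [-3.1 -2.4 -1.6] T [-52.3  52.3]
130 178 N [-3.5 -2.6 -1.7] T [-52.1  53.5]
136 187 N [-3.6 -2.8 -1.8] T [-52.1  52.5]
142 202 N [-3.6 -2.8 -1.8] T [-50.7  52.7]
148 192 N [-3.6 -2.8 -1.9] T [-53.   53.2]
154 189 N [-3.6 -2.8 -2. ] T [-51.8  53.1]
160 204 N [-3.7 -2.8 -1.9] T [-51.8  53.3]
166 205 N [-3.7 -2.8 -1.7] T [-53.   53.5]
172 209 N [-3.6 -2.8 -1.9] T [-53.5  53.8]
178 184 N [-3.6 -2.8 -1.8] T [-54.2  53.7]
184 169 N [-3.5 -2.8 -1.9] T [-54.2  53.2]
190 87 N [-4.7 -3.3 -2.1] T [-52.6  53. ]
196 62 N [-6.8 -5.  -1.7] T [-48.6  53.4]
202 102 N [-19.   -8.   -2.9] T [-9.6 53.2]
208 130 N [-9.6 -8.5 -3.3] T [-9.5 54.1]
214 207 N [-8.8 -7.   2.5] T [-8.2 54.5]
med spring tips N [-17.6 -16.2] [14.6 17. ]
small spring tips N [-18.7 -16.7] [13.6 16.3]
large spring tips N [-19.8 -17.9] [12.6 15. ]
```

Held upright above the large holder. Spring tips put the slot about 1.5 mm to the −N side, so I'll correct 2 mm and press in.

Emit:
send_rows([
  [[0,-0.002,0.02],[0,0,0],0.0],
  [[0,-0.002,0.04],[0,0,0],0.0],
  [[0,-0.002,0.052],[0,0,0],0.0],
  [[0,-0.002,0.064],[0,0,0],0.0],
  [[0,-0.002,0.076],[0,0,0],0.0],
  [[0,-0.002,0.088],[0,0,0],0.0],
  [[0,-0.002,0.098],[0,0,0],0.0],
  [[0,-0.002,0.106],[0,0,0],0.0],
  [[0,-0.002,0.106],[0,0,0],0.0],
])

```text
time_s: 24.58
eef_pos: [0.3694, 0.3138, 0.1052]
ee_rot: [-3.14, -0.001, 2.6]
wrist_force: [0.3, 1.2, -2.6]
opening: 0.173
```

Run:
```python
from h import *
to(371.2,316.2,104.7,149); print(read_state()['joint_positions'])
```

```text
t 24.575 pos [0.3694 0.3138 0.1052] rpy [-1.7991e+02 -4.0000e-02  1.4899e+02] F [ 0.3  1.2 -2.6] open 0.173
shift [-0.0003  0.003   0.0005] rot [-0.09 -0.04 -0.01]
[ 0.23580739  0.3250442  -1.15669799  1.97800581  0.3419725   1.05643373
 -0.04505579]
```

Emit:
send_rows([
  [[0,0,0.002],[0,0,0],0.0],
  [[0,0,0.004],[0,0,0],0.0],
  [[0,0,0.004],[0,0,0],0.0],
])

```text
time_s: 24.95
eef_pos: [0.3702, 0.3152, 0.1044]
ee_rot: [3.141, 0.002, 2.6]
wrist_force: [-7.5, -5.1, 33.7]
opening: 0.178
```

Firm contact (34 N) at the expected height. Releasing and withdrawing.

Emit:
send_rows([
  [[0,0,-0.003],[0,0,0],0.0],
  [[0,0,-0.004],[0,0,0],0.034],
  [[0,0,-0.004],[0,0,0],0.034],
  [[0,0,-0.004],[0,0,0],0.034],
  [[0,0,-0.03],[0,0,0],0.034],
  [[0,0,-0.07],[0,0,0],0.034],
  [[0,0,-0.11],[0,0,0],0.034],
  [[0,0,-0.16],[0,0,0],0.034],
  [[0,0,-0.18],[0,0,0],0.034],
  [[0,0,-0.18],[0,0,0],0.034],
])

```text
time_s: 26.2
eef_pos: [0.3704, 0.3145, 0.2829]
ee_rot: [3.141, 0.002, 2.6]
wrist_force: [0.4, -0.1, -0.7]
opening: 0.398
```

Run:
```python
from h import *
to(371.2,316.2,104.7,149)
d=snapshot("scene"); f=d["frame"][:,:,::-1]; cv2.imwrite("pics/a5.png",cv2.resize(f[20:380,140:500],(600,600)))
W=cloud(d); M=masks(d); z=W[...,2]
for c in("blue","red"):
    k,L,st,_=cv2.connectedComponentsWithStats((M[c]&(z>.1)&(z<.13)&(W[...,0]>.3)).astype(np.uint8))
    for i in range(1,k):
        if st[i,4]>60: print(c,st[i,4],box(W,L==i),np.round(np.percentile(z[L==i],[95,99]),4))
lean(d,372.1-.7,314.1-1.2,-31,20,125)
```

```text
t 26.2 pos [0.3704 0.3145 0.2829] rpy [1.7995e+02 1.0000e-01 1.4894e+02] F [ 0.4 -0.1 -0.7] open 0.398
shift [0.0005 0.0018 0.1782] rot [ 0.05  0.1  -0.06]
blue 682 (array([426. , 402.7]), array([81.1, 16.1]), -31.9) [0.1169 0.1179]
blue 561 (array([404.5, 366.8]), array([57.3, 17.3]), -31.4) [0.1163 0.1171]
blue 996 (array([366.9, 305.9]), array([107.3,  18.5]), -30.2) [0.1173 0.1182]
red 584 (array([572.5, 188.4]), array([79.5, 14.4]), -26.2) [0.1052 0.1058]
red 876 (array([552.6, 136.8]), array([105.1,  15.2]), -25.6) [0.1054 0.1061]
20 49 N [0.2 1.2 2.2] T [-63.7  65.8]
26 61 N [-0.2  0.4  1.6] T [-64.7  65.4]
32 60 N [-1.1 -0.3  0.8] T [-63.6  66. ]
38 66 N [-1.7 -0.9 -0.1] T [-63.4  65.2]
44 71 N [-2.9 -1.8 -0.2] T [-64.6  65.5]
50 110 N [-3.4 -2.5 -1.7] T [-64.9  65.7]
56 116 N [-4.4 -3.4 -2.6] T [-66.4  65.9]
62 138 N [-5.1 -4.2 -3.2] T [-69.4  65.9]
68 116 N [-5.6 -5.  -4.4] T [-53.3  53.6]
74 123 N [-6.5 -5.7 -4.9] T [-54.4  52.9]
80 88 N [-7.2 -6.5 -5.5] T [-54.3  53.3]
86 22 N [-10.3  -8.2  -5.5] T [-51.5  53.2]
92 27 N [-14.1 -11.2  -5.4] T [-38.2  53.6]
98 125 N [-15.7 -14.9 -13.3] T [-47.7  52.3]
104 163 N [-16.6 -15.5 -12.8] T [-53.9  53. ]
110 511 N [-15.5 -12.5  -4.2] T [-52.2  53.4]
116 233 N [-12.   -8.8  -5.3] T [-51.5  49.6]
```

View pics/a5.png

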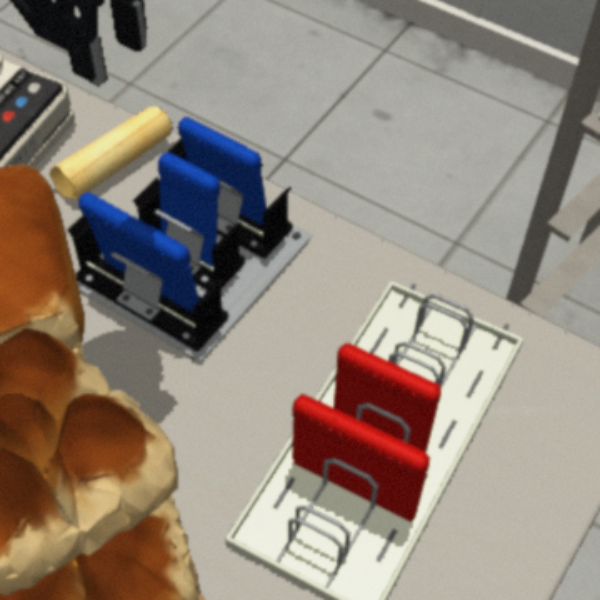

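All three blue scrapers stand in their own clip holders with handle tops at about 117 mm (expected 117). The reds are unmoved and the gripper is clear at z = 0.28. Handing in.

```bash
python3 -c "
from plant import *
print(sign_off())"
```

```text
the job is handed in; nothing more can be done
None
```

All three blue scrapers (medium, small, large) are pressed home, handle up, in the holders of their own width and released. I handed the job in at about 26 s of the 88 s allowed.

- **Fully home:** each push ended in firm floor contact with the wrist force at 34–50 N. The handle tops measure 116.3–117.3 mm; about 117 mm means fully home.
- **Red scrapers:** both are unmoved in the drip stand, within 1 mm of where they started.
- **Robot:** the gripper was open and clear at the end, with the TCP at z = 0.28 m.
- **Did not come out ideal:** none of the three stands quite upright. The blades lean about 6–8° within the holder's play: medium and large one way, small the other. I regripped the medium and set it vertical, but it settled back to the same lean when released. I took this as its natural resting position and left the other two as they were.

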